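# Lock the focus of the camera box and shut its cover

### The job

The two or three lenses in the open camera box must be locked at their focus. For each lens, slide the open-ended spanner onto the two flats of its focus ring, swing the handle clockwise until it rests against the steel pin, which brings the line on the ring to the white mark on the deck, and with the spanner left there holding the ring turn the hexagon lock nut above it clockwise until it is tight, so that the lens ends locked with its line on the mark. Then lay the spanner flat in its tray, push the hinged clear cover down until it clicks home, and leave the other things on the bench where they are.

Things in the scene. Friction and masses are not known exactly. Their poses are not given: they have to be found in the camera images.
- camera_box: grey box fixed to the bench, 250 (x) x 450 (y) x 50 mm; its flat top is the deck. Origin: centre of the underside; +x towards the hinge side, z up. Lens places in a row at box x = +50, y = +130 (lens 1), 0 (2), -130 mm (3); an empty place is a square bay 81 mm wide, 40 deep. Steel blocks with sprung rollers, 22 mm tall, stand on the deck at x -78, y +-212 mm.
- cover (a joint): opening angle of the cover in rad: 0 shut, grows as it opens (start 1.62 to 1.78, upright; limit 1.9). Stiff hinge: it stays where it is left, moves with about 4 N at its front edge. In the last 0.07 rad it must be pushed past two sprung rollers (about 15 N down at the front edge); then it snaps to 0 and is held there.
- box_hinge (a point): middle of the cover's hinge axis, which runs along the box's y at deck height, at box x = +120 mm. Fixed to the box, with the box's axes
- cover_edge (a point): middle of the cover's outer front edge; shut, 177 mm towards -x and 56 mm above the hinge axis. The cover is a clear hood 177 mm long from the hinge, 434 mm wide: a flat panel 4 mm thick whose outer face is 56 mm off the hinge axis (58.5 at the trim along its rim), front skirt 4 mm thick down to the deck. Upright, the panel's outer face looks away from the robot.
- spanner: steel open-ended spanner, 192 mm long. Origin: centre of the jaw opening, on the underside; z up; handle along -x, mouth open to +x. Jaw: 46 mm between prongs, 74 mm over them, 10 mm thick; prong tips at x = +20, throat at -34 mm. Handle: rubber covered, 22 mm wide, 14 mm thick, x = -60 to -172 mm. 0.28 kg, balanced near x = -68 mm. Works either way up.
- spanner_jaw (a point): centre of the spanner's jaw opening at mid thickness (spanner x 0, z 5 mm)
- spanner_end (a point): in the spanner's handle, 12 mm from its end (spanner x -160 mm, z 7 mm)
- tray: blue tray fixed to the bench, 270 x 170 mm outside, walls 4 mm thick and 14 mm tall, floor 5 mm thick; origin: centre of the underside, long side along x
- ring1_c (a point): on lens 1's axis, 7 mm above the deck, turns with its focus ring (None: lens absent). Ring 62 mm across, 1 to 13 mm above the deck; its two flats, 44 mm apart, face its +y and -y, so the spanner slides on along the ring's +x, x along x. Line at its +x rim. Lens tube 33 mm across up to 44 mm. Steel pin 12 mm across, 24 tall, at box x -158, y +12.3 mm from the axis.
- ring2_c (a point): on lens 2's axis, 7 mm above the deck, turns with its focus ring (None: lens absent). Ring 62 mm across, 1 to 13 mm above the deck; its two flats, 44 mm apart, face its +y and -y, so the spanner slides on along the ring's +x, x along x. Line at its +x rim. Lens tube 33 mm across up to 44 mm. Steel pin 12 mm across, 24 tall, at box x -158, y +12.3 mm from the axis.
- ring3_c (a point): on lens 3's axis, 7 mm above the deck, turns with its focus ring (None: lens absent). Ring 62 mm across, 1 to 13 mm above the deck; its two flats, 44 mm apart, face its +y and -y, so the spanner slides on along the ring's +x, x along x. Line at its +x rim. Lens tube 33 mm across up to 44 mm. Steel pin 12 mm across, 24 tall, at box x -158, y +12.3 mm from the axis.
- ring1 (a joint): angle of focus ring 1 in rad, anticlockwise from above, no end stops; 0 when its line meets the white mark on the deck at the box's +x side; start 0.18 to 0.32. Turns at 0.2 N m. The spanner has 0.06 rad of play on the flats; with the handle on the pin the spanner's x axis is at about +0.03.
- ring2 (a joint): angle of focus ring 2 in rad, anticlockwise from above, no end stops; 0 when its line meets the white mark on the deck at the box's +x side; start 0.18 to 0.32. Turns at 0.2 N m. The spanner has 0.06 rad of play on the flats; with the handle on the pin the spanner's x axis is at about +0.03.
- ring3 (a joint): angle of focus ring 3 in rad, anticlockwise from above, no end stops; 0 when its line meets the white mark on the deck at the box's +x side; start 0.18 to 0.32. Turns at 0.2 N m. The spanner has 0.06 rad of play on the flats; with the handle on the pin the spanner's x axis is at about +0.03.
- nut1 (a joint): angle in rad of lock nut 1, clockwise from above, relative to its ring: start 0.25 to 0.65, stops tight at 1.6. Brass hexagon on the lens axis, 44 mm over flats, 51 over corners, 16 to 36 mm above the deck; at 0 a pair of flats faces the ring's +x and -x. Turns at 0.5 N m and so drags the ring (0.2 N m) round with it unless the ring is held.
- nut2 (a joint): angle in rad of lock nut 2, clockwise from above, relative to its ring: start 0.25 to 0.65, stops tight at 1.6. Brass hexagon on the lens axis, 44 mm over flats, 51 over corners, 16 to 36 mm above the deck; at 0 a pair of flats faces the ring's +x and -x. Turns at 0.5 N m and so drags the ring (0.2 N m) round with it unless the ring is held.
- nut3 (a joint): angle in rad of lock nut 3, clockwise from above, relative to its ring: start 0.25 to 0.65, stops tight at 1.6. Brass hexagon on the lens axis, 44 mm over flats, 51 over corners, 16 to 36 mm above the deck; at 0 a pair of flats faces the ring's +x and -x. Turns at 0.5 N m and so drags the ring (0.2 N m) round with it unless the ring is held.
- board1: power board, green, with two black heat sinks, on a black plinth, 100 x 125 x 70 mm; bystander, leave alone
- flask: aluminium drinking flask with a black cap, 68 mm across, 190 mm tall; bystander, leave alone
- spool: steel spool 64 mm across, 50 mm tall; bystander, leave alone
- driver: screwdriver with a green handle, 190 mm long; bystander, leave alone
Not all that is in view belongs to the job. Leave any pink or red look-alike of the part that bears ring3_c alone.

How it is judged (in metres and radians):
On the way, in this order (a step that is already met when the one before it is completed fails the run):
1. every lens present is locked: its nut tight and its ring's line on the mark (value of joint each of nut1, nut2, nut3 above 1.5 rad and value of joint ring1 between -0.15 and 0.15 rad and value of joint ring2 between -0.15 and 0.15 rad and value of joint ring3 between -0.15 and 0.15 rad), for 0.3 s.
2. the spanner lies flat in its tray (x of spanner_jaw in the frame of tray between -0.13 and 0.13 m and y of spanner_jaw in the frame of tray between -0.08 and 0.08 m and x of spanner_end in the frame of tray between -0.13 and 0.13 m and y of spanner_end in the frame of tray between -0.08 and 0.08 m and z of each of spanner_jaw, spanner_end in the frame of tray below 0.02 m), for 0.3 s.
At the end, for the whole second after the job is handed in: Every lens present has its lock nut turned to at least 1.5 rad (tight is 1.6) and its focus ring within 0.15 rad of the mark; both the jaw centre and the handle end of the spanner are inside the tray and less than 20 mm above the tray's underside; the cover is snapped shut (below 0.025 rad) (all of step 1 and all of step 2 and value of joint cover below 0.025 rad and linear speed of spanner below 0.02 m/s); the robot touches nothing.
It fails at once if one of the other things on the bench is moved by more than 40 mm (distance of any of board1, flask, spool, driver from where it was at the start of the episode above 0.04 m).
Of lens1, lens2, lens3 only 2 to 3 are there at a start; the rules pass over those that are not, and their reading is None.
At some moment in a run one of spanner may be knocked a few centimetres aside while the robot is not near it.
Once in a run the grip may slacken for a moment while it holds something.
It also fails if it takes over 210 s, if anything falls off the work surface, if the arm or the gripper's body presses on something with over 40 N, if the wrist force passes 120 N, or if a joint passes its speed limit or range.

### The arm

A 6-joint arm with a two-finger parallel gripper is mounted at the origin on the work surface. World frame = base frame: x ahead of the robot, y to its left, z up, the work surface at z = 0. Lengths are in mm, angles in rad, forces in N, time in s.
With the tool pointing down it reaches from about 400 to 825 mm from the base axis. Payload 7 kg.
Tool frame: the origin (TCP) lies midway between the tips of the shut fingers; the grasp point (between the pads) lies bot.grip_point_offset behind it (bot.grip_point_offset is the distance from the TCP to the grasp point, in mm); z points along the fingers, y is the line along which they close (so a half turn about z gives the same grasp; the last joint's range is limited). The gripper opens to 85 mm and grips with 20 to 120 N. Pads are 22 mm wide; open, the fingers measure 114 mm over their backs; the gripper's body (76 mm by 85 mm) begins 54 mm behind the grasp point. The pads swing forward as they close: fully open they stand 13 mm farther back than shut.
Start: joints at [1.49, 0.359, 0.012, 0, -1.224, -0.288], TCP at [243.342, 629.587, 231.302] pointing down, gripper open.
Joint ranges: [-3.07, 3.07], [-1.43, 2.12], [-1.02, 1.25], [-3.03, 1.67], [-3.05, -0], [-3.03, 3.03]. Speed limits (rad/s): [2.39, 2.39, 3.01, 3.14, 3.14, 3.14].

### API

Orientations are given as [roll, pitch, yaw] about the fixed x, y, z axes, in that order (R = Rz(yaw) Ry(pitch) Rx(roll)).
In Python, from station import bot gives the robot as it stands. The module is installed in compiled form; this text tells all that it offers. Calls block until the motion is done:
- bot.move_ptp(position, orientation): joint-space move of the TCP to a pose.
- bot.move_linear(position, frame=None, rate=150): straight line of the TCP; frame=None keeps the orientation; rate is the mean speed in mm/s.
- bot.goto_joints(angles): joint-space move.
- bot.move_gripper(opening, grip_force=None): opening from 0.0 (shut) to 1.0 (fully open); grip_force is the grip in N (None keeps the last); returns when the fingers have stopped.
- bot.dwell(seconds).
- bot.solve_ik(position, orientation): joint angles nearest the present ones, or None.
- bot.capture(name): name is "scene" or "side" or "wrist"; returns (picture, depth): 480x640x3 uint8, red, green, blue; 480x640 float32, mm along the optical axis (not along the pixel's ray), 0 where there is no reading.
- bot.get_calibration(name): a dict with "fx", "fy", "cx", "cy" (pixels), "k1" (the pictures are not rectified: a ray, as slopes to the right and down, at radius r is drawn at 1 + k1 r^2 times it, then the intrinsics apply), "cam_to_world" (4x4, takes a point from camera to world coordinates). Camera axes: x right, y down, z forward; pixel columns grow to the right and rows downward; lengths in mm; the calibration is good to about 2 mm. A picture is of the moment at which its call begins: read the wrist's pose just before it. get_calibration takes no time and is no camera call; for the wrist camera it gives the pose at the moment of the call.
A pose or a line that the arm cannot do raises bot.IKError and nothing moves.
- bot.hand_in(): hands the job in; it is judged then, once.
Trained networks look in the newest picture that a camera, given by its name, has taken for a name from the list of things; names that differ only in an ending like _2 or _b are one class to them, and where a whole thing is asked for, a point or a joint stands for the part that bears it (a point fixed in the world has none). Each returns a list of dicts, best first, with "score" (0 to 1); they miss things now and then, are a little off and sometimes report something else, mostly with a low value. They report only what shows in the picture. A call takes as long as a camera call. They do not tell look-alikes from the thing itself.
- bot.search_frame(camera, label): "position" ([column, row] in pixels, amid what is visible of it).
- bot.place_of(camera, label): "position" ([column, row] in pixels: a listed point, or the origin of a listed thing).
Readings, each from a call of its own:
- bot.current_t(): time.
- bot.current_joints(): joint angles.
- bot.current_joint_vel(): joint speeds.
- bot.current_joint_torque(): joint torques, N m.
- bot.current_tool_pos(): TCP position.
- bot.current_tool_rot(): TCP orientation.
- bot.current_contact_force(): force on the tool from outside, world axes, zero at the start.
- bot.current_ft_torque(): the same for the moment, N m.
- bot.current_finger_gap(): opening from 0.0 (shut) to 1.0 (fully open).
- bot.current_grip_force(): force on a finger pad.
Only numpy, scipy, OpenCV 4.12 (cv2) and the standard library are available. Lean on these libraries where they do the work, as an engineer would, in place of code of your own. Each camera call takes 0.05 s, during which the arm holds its last target. There are 200 camera calls.

## Working session

There is one attempt and no reset: what is moved stays moved. The work goes in short steps, each a Python script; the robot and the scene stay as the last script left them, time stands still between calls to the robot, and variables do not carry over. Pictures are saved under pics/ and viewed, at most 14 in all, crops included, and the job is handed in when it is done.

```bash
mkdir -p pics; ls; cat > h.py <<'E'
import numpy as np, cv2
from station import bot
def cal(c): return bot.get_calibration(c)
def ray(C,u,v):
    x=(u-C['cx'])/C['fx']; y=(v-C['cy'])/C['fy']; a,b=x,y
    for _ in range(8):
        s=1+C['k1']*(a*a+b*b); a,b=x/s,y/s
    return np.array([a,b,1.])
def p_depth(C,D,u,v,w=1):
    u0,v0=int(round(u)),int(round(v)); d=D[max(v0-w,0):v0+w+1,max(u0-w,0):u0+w+1]; d=d[d>0]
    if len(d)==0: return None
    M=np.array(C['cam_to_world']); return (M@np.r_[ray(C,u,v)*np.median(d),1])[:3]
def p_plane(C,u,v,z):
    M=np.array(C['cam_to_world']); r=M[:3,:3]@ray(C,u,v); o=M[:3,3]; return o+r*(z-o[2])/r[2]
def proj(C,P):
    M=np.linalg.inv(np.array(C['cam_to_world'])); p=(M@np.r_[P,1])[:3]; a,b=p[0]/p[2],p[1]/p[2]
    s=1+C['k1']*(a*a+b*b); return np.array([C['fx']*a*s+C['cx'],C['fy']*b*s+C['cy']])
def cap(c,name=None):
    C=cal(c); I,D=bot.capture(c); I=np.array(I)
    if name: cv2.imwrite('pics/%s.png'%name,I[:,:,::-1])
    return C,I,np.array(D)
E
python3 - <<'E'
from h import *
np.set_printoptions(precision=1,suppress=True)
print(bot.grip_point_offset,bot.current_tool_rot())
for c in ('scene','side'):
    C,I,D=cap(c,c); print(c,C)
    for l in ['camera_box','box_hinge','cover_edge','spanner','spanner_jaw','spanner_end','tray','ring1_c','ring2_c','ring3_c','board1','flask','spool','driver']:
        r=bot.place_of(c,l)
        for q in r[:3]:
            u,v=q['position']; print(l,round(q['score'],2),np.array([u,v]),p_depth(C,D,u,v))
E
```

```text
pics
18.700000000000003 [ 3.1 -0.  -0.4]
scene {'fx': 520.0260266062526, 'fy': 520.0260266062526, 'cx': 314.03467973619325, 'cy': 239.2199336368455, 'k1': 0.027597259642941872, 'cam_to_world': array([[   0.8,    0.4,   -0.5, 1063.1],
       [   0.6,   -0.5,    0.6, -685.2],
       [  -0. ,   -0.8,   -0.6,  852.8],
       [   0. ,    0. ,    0. ,    1. ]])}
camera_box 0.81 [317.7 271.6] [ 650.3 -169.1  227.9]
camera_box 0.57 [346.4 181.9] [345.2 346.2  20.9]
cover_edge 0.76 [397.7 228.5] [691.7  28.2 220.8]
spanner 0.63 [215.1 397.2] [ 563.8 -369.     3.4]
spanner_jaw 0.92 [213.8 397.8] [ 563.7 -371.9    4.9]
spanner_jaw 0.59 [216.3 394.8] [ 562.9 -364.8    5.3]
spanner_jaw 0.42 [158.2 359.3] [ 422.3 -385.6   18.7]
spanner_end 0.69 [157.7 358.8] [ 421.2 -385.7   19.5]
tray 0.88 [188.8 384. ] [ 509.9 -384.2   13.9]
tray 0.42 [319.3 271.2] [ 651.9 -166.5  227.9]
ring1_c 0.44 [366.  231.9] [652.6 -23.6 225.7]
ring2_c 0.43 [335.2 261.6] [ 656.9 -127.   225.1]
ring3_c 0.97 [114.6 273.3] [ 194.1 -313.9   62.7]
ring3_c 0.79 [384.9 364.3] [ 796.2 -158.1   75.5]
board1 0.61 [218.1 398.1] [ 571
[... 761 characters left out ...]
.2  16.4  84.3]
spanner 0.67 [486.9 336.8] [ 566.2 -369.3    4.1]
spanner_jaw 0.71 [488.9 335.9] [ 571.7 -371.2    2.3]
spanner_end 0.66 [449.9 401.2] [ 405.6 -385.2   16.9]
spanner_end 0.21 [314.8 246.2] [475.9  -1.6  48.2]
tray 0.81 [472.1 366.9] [ 486.3 -380.7   17.1]
ring1_c 0.94 [283.4 188.2] [529.7 142.5  78.2]
ring2_c 0.55 [327.9 217. ] [531.5  12.8  82.6]
ring3_c 0.95 [325.1 470.7] [ 164.4 -307.9   81.5]
ring3_c 0.74 [380.6 249.2] [ 539.  -120.    84.4]
ring3_c 0.64 [450.9 201.8] [ 639.  -189.   195.2]
board1 0.55 [206.7 151.2] [515.6 399.6  38.4]
flask 0.65 [261.6 132.2] [677.3 375.   15.3]
spool 0.72 [493.1 269.8] [ 695.7 -301.9   26. ]
driver 0.91 [152.5 209.1] [324.1 375.   -1.5]
```

View pics/side.png

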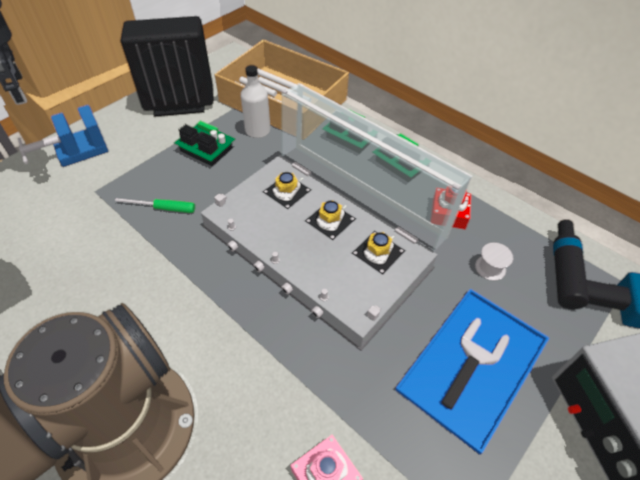

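View pics/scene.png

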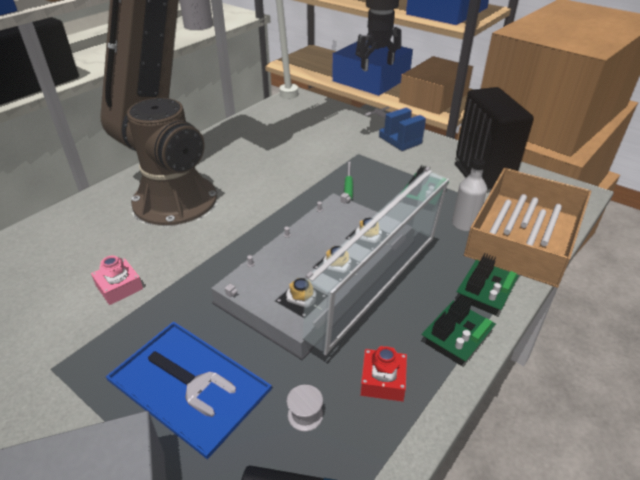

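Three lenses are on the box. The look-alikes are pink at scene (115,273) and red at (385,364); both are off the box, so I leave them alone. Next, look from above with the wrist camera.

```bash
python3 - <<'E'
from h import *
np.set_printoptions(precision=1,suppress=True)
# box estimate refinement: side camera ring points on plane z=57
C,I,D=cap('side')
for l in ['ring1_c','ring2_c','ring3_c','spanner_jaw','spanner_end','tray']:
    for q in bot.place_of('side',l)[:3]:
        u,v=q['position']; print(l,round(q['score'],2),p_plane(C,u,v,{'s':12,'t':0,'r':57}[l[0]]))
for p,r in [([400,10,62],0),([385,10,62],0),([370,10,62],0),([520,10,250],0),([520,10,250],1.57),([460,10,320],0)]:
    q=bot.solve_ik(p,[np.pi,0,r]); print(p,r,None if q is None else np.array(q))
bot.move_ptp([480,10,330],[np.pi,0,0])
bot.dwell(.3)
C,I,D=cap('wrist','w1'); print(np.array(C['cam_to_world']),C['fx'],C['k1'],bot.current_tool_pos())
for l in ['ring1_c','ring2_c','ring3_c','camera_box','box_hinge']:
    for q in bot.place_of('wrist',l)[:3]:
        u,v=q['position']; print(l,round(q['score'],2),u,v,p_plane(C,u,v,57))
E
```

```text
ring1_c 0.91 [543.2 153.9  57. ]
ring2_c 0.88 [554.7  28.   57. ]
ring3_c 0.88 [551.7 -98.5  57. ]
ring3_c 0.88 [ 170.2 -303.4   57. ]
ring3_c 0.66 [ 778.5 -148.1   57. ]
spanner_jaw 0.72 [ 564.4 -375.1   12. ]
spanner_end 0.67 [ 411.1 -384.    12. ]
tray 0.89 [ 503.  -381.3    0. ]
[400, 10, 62] 0 [ 0.5  0.1 -0.8  0.  -0.7  1. ]
[385, 10, 62] 0 [ 0.5  0.1 -0.8  0.  -0.7  1. ]
[370, 10, 62] 0 [ 0.6  0.  -0.9  0.  -0.7  1. ]
[520, 10, 250] 0 [ 0.4  0.1 -0.3  0.  -1.2  1.2]
[520, 10, 250] 1.57 [ 0.4  0.1 -0.3  0.  -1.2  2.7]
[460, 10, 320] 0 [ 0.5 -0.1 -0.3  0.  -1.3  1.1]
[[  0.   -1.   -0.3 555. ]
 [ -1.   -0.    0.    9.7]
 [ -0.    0.3  -1.  472.2]
 [  0.    0.    0.    1. ]] 340.8179078298256 0.008818138169241648 [480.   10.2 329.9]
ring1_c 0.9 194.4 139.1 [551.2 152.9  57. ]
ring2_c 0.72 304.0 139.8 [550.7  25.2  57. ]
ring3_c 0.76 414.1 137.8 [ 553.  -102.9   57. ]
ring3_c 0.52 72.2 286.4 [363.8 333.8  57. ]
camera_box 0.83 306.7 177.9 [506.8  22.4  57. ]
camera_box 0.28 71.4 290.8 [357.4 336.2  57. ]
```

View pics/w1.png

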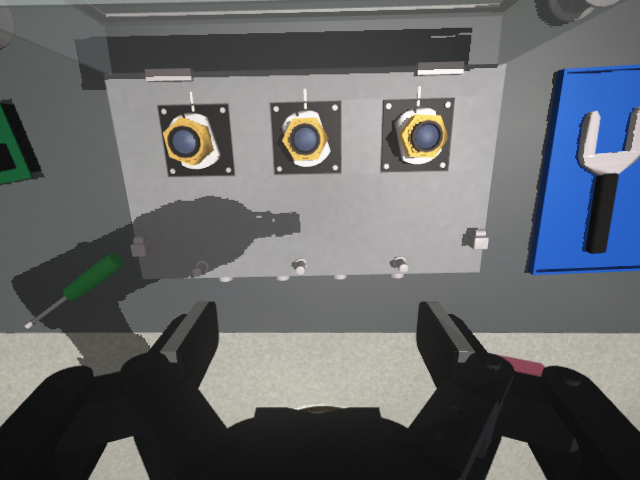

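Rings 1, 2 and 3 are at about (194,139), (304,140) and (414,138), with their white marks above them and pins at (200,268), (300,266) and (402,264). The spanner lies in the tray at the right, mouth towards +x. Next, a close top-down warp of each lens.

```bash
cat >> h.py <<'E'
def warp(C,I,cx,cy,z,half=50,s=4):
    # top-down picture of plane z: row = -x world (up = +x), col = -y world (right = -y)
    n=2*half*s; g=(np.arange(n)+.5)/s-half
    X,Y=np.meshgrid(cx-g,cy-g,indexing='ij')
    M=np.linalg.inv(np.array(C['cam_to_world'])); P=np.stack([X,Y,np.full_like(X,z)],-1)@M[:3,:3].T+M[:3,3]
    a=P[...,0]/P[...,2]; b=P[...,1]/P[...,2]; k=1+C['k1']*(a*a+b*b)
    return cv2.remap(I,(C['fx']*a*k+C['cx']).astype(np.float32),(C['fy']*b*k+C['cy']).astype(np.float32),cv2.INTER_LINEAR)
E
python3 - <<'E'
from h import *
np.set_printoptions(precision=1,suppress=True)
L=[(551,152.9),(551,25.5),(553,-102.9)]; out=[]
for i,(x,y) in enumerate(L):
    bot.move_ptp([x-140,y,140],[np.pi,0,0]); bot.dwell(.3)
    C,I,D=cap('wrist','c%d'%(i+1))
    np.savez('c%d.npz'%(i+1),I=I,D=D,M=np.array(C['cam_to_world']))
    q=bot.place_of('wrist','ring%d_c'%(i+1))
    for k in q[:2]: print(i+1,k['score'],k['position'],p_plane(C,*k['position'],57))
    out.append(np.vstack([warp(C,I,x,y,63,half=43,s=3),warp(C,I,x,y,86,half=43,s=3)]))
cv2.imwrite('pics/m1.png',np.hstack(out)[:,:,::-1])
E
```

```text
2 0.62 [96.6, 17.5] [550.2 152.   57. ]
```

View pics/m1.png

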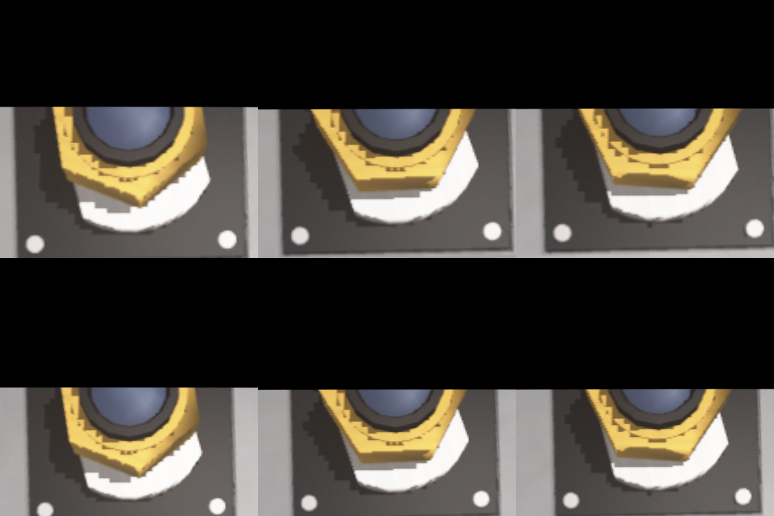

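```bash
python3 - <<'E'
from h import *
np.set_printoptions(precision=1,suppress=True)
L=[(551,152.9),(551,25.5),(553,-102.9)]; out=[]
for i,(x,y) in enumerate(L):
    bot.move_ptp([x-55,y,150],[np.pi,0,0]); bot.dwell(.3)
    C,I,D=cap('wrist','c%d'%(i+1))
    np.savez('c%d.npz'%(i+1),I=I,D=D,M=np.array(C['cam_to_world']))
    q=bot.place_of('wrist','ring%d_c'%(i+1))
    for k in q[:2]: print(i+1,k['score'],k['position'],p_plane(C,*k['position'],57))
    out.append(np.vstack([warp(C,I,x,y,63,half=43,s=3),warp(C,I,x,y,86,half=43,s=3)]))
cv2.imwrite('pics/m2.png',np.hstack(out)[:,:,::-1])
E
```

```text
(no output)
```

View pics/m2.png

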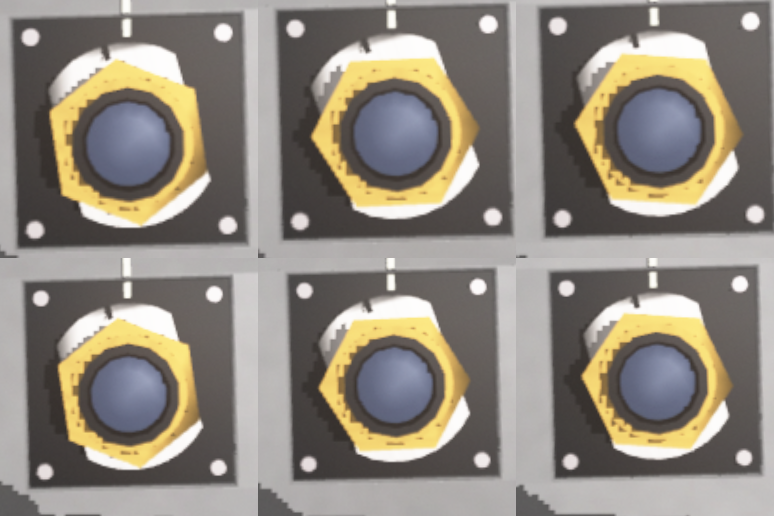

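```bash
cat >> h.py <<'E'
def nut_angle(C,I,cx,cy):
    # world angle (mod 60deg) of the nut's flats normals, and centre
    W=warp(C,I,cx,cy,86,half=43,s=4); H=cv2.cvtColor(W,cv2.COLOR_RGB2HSV)
    m=cv2.inRange(H,(13,90,60),(32,255,255)); m=cv2.morphologyEx(m,cv2.MORPH_OPEN,np.ones((5,5)))
    c=max(cv2.findContours(m,cv2.RETR_EXTERNAL,cv2.CHAIN_APPROX_NONE)[0],key=cv2.contourArea)
    h=cv2.convexHull(c)[:,0].astype(float)/4; P=np.c_[cx+43-h[:,1],cy+43-h[:,0]]
    A=np.radians(np.arange(0,60,.5)); w=[sum(np.ptp(P@[np.cos(a+k),np.sin(a+k)]) for k in (0,np.pi/3,2*np.pi/3)) for a in A]
    a=A[int(np.argmin(w))]; return a,min(w)/3,P.min(0)/2+P.max(0)/2
E
python3 - <<'E'
from h import *
np.set_printoptions(precision=3,suppress=True)
C=cal('wrist'); L=[(551,152.9),(551,25.5),(553,-102.9)]
scr=[[(30,37),(223,32),(35,229),(228,225)],[(295,28),(488,23),(300,221),(492,216)],[(557,26),(750,20),(562,218),(754,213)]]
for i,(x,y) in enumerate(L):
    d=np.load('c%d.npz'%(i+1)); c=dict(C); c['cam_to_world']=d['M']
    P=[]
    for u,v in scr[i]:
        u=u-258*i; X=np.array([x-((v+.5)/3-43),y-((u+.5)/3-43),63.]); P.append(p_plane(c,*proj(c,X),51)[:2])
    P=np.array(P); print(i+1,'centre',P.mean(0),'yaw',np.arctan2(*(P[0]-P[1])[::-1])-np.pi/2,np.arctan2(*(P[0]-P[2])[::-1]),'size',np.linalg.norm(P[0]-P[1]),'nut',nut_angle(c,d['I'],x,y))
    z=d['D']; uv=proj(c,[P.mean(0)[0]-45,P.mean(0)[1],50]); print(p_depth(c,z,*uv,3))
bot.move_ptp([430,-380,200],[np.pi,0,0]); bot.dwell(.3)
C,I,D=cap('wrist','t1')
for l,z in [('spanner_jaw',10),('spanner_end',12),('tray',0)]:
    for k in bot.place_of('wrist',l)[:2]: print(l,k['score'],k['position'],p_plane(C,*k['position'],z),p_depth(C,D,*k['position']))
E
```

```text
1 centre [549.167 152.81 ] yaw 0.025900942238217706 0.026035782182387397 size 67.71980905984239 nut (np.float64(0.6719517620178169), np.float64(44.6138659149266), array([549.125, 153.4  ]))
[504.124 152.811  49.845]
2 centre [552.23   22.946] yaw 0.025900942238217706 0.025900942238219232 size 67.72370828385208 nut (np.float64(0.04363323129985824), np.float64(44.24235590907779), array([552.   ,  23.375]))
[507.163  22.943  49.746]
3 centre [ 555.193 -106.861] yaw 0.03107807348344216 0.026035782182387505 size 67.73180711889273 nut (np.float64(0.9686577348568529), np.float64(44.28658455719034), array([ 555.125, -106.525]))
[ 510.141 -106.864   49.799]
spanner_end 0.85 [319.9, 235.1] [ 410.087 -382.542   12.   ] [ 411.795 -382.491   17.915]
tray 0.57 [319.9, 137.8] [ 503.847 -382.174    0.   ] [ 503.932 -382.046   17.812]
```

View pics/t1.png

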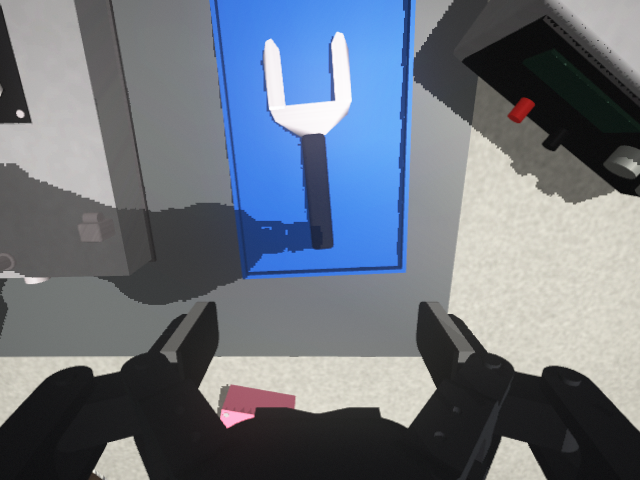

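The spanner handle runs from (313,134) to (323,248), with prong tips at (270,38) and (340,33). It fits the expected spot, flat in the tray. Pick it up.

```bash
python3 - <<'E'
from h import *
np.set_printoptions(precision=3,suppress=True)
C=cal('wrist')
e=p_plane(C,323,248,19)[:2]; s=p_plane(C,313.5,134,19)[:2]; t=p_plane(C,305,36,15)[:2]; th=p_plane(C,304,104,15)[:2]
print('end',e,'start',s,'tips',t,'throat',th,np.linalg.norm(e-s),np.linalg.norm(e-t))
d=(t-e)/np.linalg.norm(t-e); a=np.arctan2(d[1],d[0]); O=np.mean([e+172*d,t-20*d,s+60*d],0); print('origin',O,'yaw',a)
g=O-78*d
F=[np.pi,0,a]
bot.move_ptp([g[0],g[1],90],F); bot.move_linear([g[0],g[1],7.5],rate=60)
print(bot.current_contact_force())
bot.move_gripper(0.0,90); print('gap',bot.current_finger_gap()*85,bot.current_grip_force())
bot.move_linear([g[0],g[1],130],rate=100); bot.dwell(.3)
np.save('sp.npy',np.r_[O,a,g])
print('gap',bot.current_finger_gap()*85,bot.current_contact_force())
C,I,D=cap('wrist','g1')
E
```

```text
end [ 398.36  -386.155] start [ 506.876 -376.855] tips [ 585.704 -369.768] throat [ 532.384 -368.375] 108.91380106973806 188.05938073776932
origin [ 567.378 -371.435] yaw 0.08724699447831083
[ 0.061 -0.065  0.439]
gap 18.88537132797271 89.05161380767822
gap 18.8520297199154 [-0.779 -0.322 -2.309]
```

View pics/g1.png

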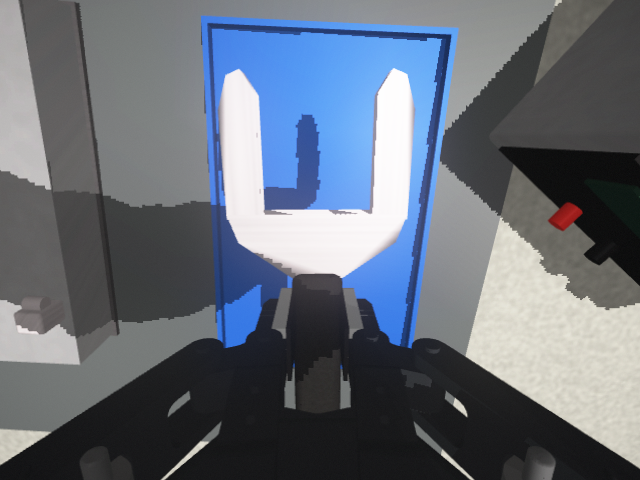

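```bash
cat >> h.py <<'E'
LC=np.array([[549.2,152.8],[552.2,22.95],[555.2,-106.9]]); BY=0.026
def tool_of(c,phi,xj,yj=0.,xs=0.,ys=0.):
    # TCP xy so that jaw centre (tool xj,yj) lies at lens centre + R(phi)*(xs,ys)
    R=np.array([[np.cos(phi),-np.sin(phi)],[np.sin(phi),np.cos(phi)]])
    return c+R@np.array([xs-xj,ys-yj])
E
python3 - <<'E'
from h import *
np.set_printoptions(precision=2,suppress=True)
C=cal('wrist'); p=np.array(bot.current_tool_pos()); a=bot.current_tool_rot()[2]; R=np.array([[np.cos(a),-np.sin(a)],[np.sin(a),np.cos(a)]])
for n,u,v in [('tipL',236,70),('tipR',398,70),('throat',317,212),('inL',263,212),('inR',372,212),('hstart',318,276)]:
    z=137.5 if n!='hstart' else 141.5
    print(n,R.T@(p_plane(C,u,v,z)[:2]-p[:2]))
c=LC[2]; phi=0.27; t=tool_of(c,phi,78,0,-60)
bot.move_ptp([t[0],t[1],150],[np.pi,0,phi]); bot.move_linear([t[0],t[1],75],rate=80); bot.dwell(.3)
C,I,D=cap('wrist','g2'); np.savez('g2.npz',I=I,D=D,M=np.array(C['cam_to_world']))
print(bot.current_finger_gap()*85,bot.current_contact_force(),nut_angle(C,I,*c))
cv2.imwrite('pics/g2w.png',np.hstack([warp(C,I,c[0]-20,c[1],63,half=60,s=3),warp(C,I,c[0]-20,c[1],82.5,half=60,s=3)])[:,:,::-1])
E
```

```text
tipL [97.32 28.49]
tipR [ 97.36 -29.3 ]
throat [45.72 -0.45]
inL [45.7  21.27]
inR [ 45.74 -22.58]
hstart [19.59 -0.89]
18.992087139287452 [ 0.07  0.31 -1.42] (np.float64(0.9861110273767962), np.float64(21.74843935757188), array([ 533.45, -110.78]))
```

View pics/g2w.png

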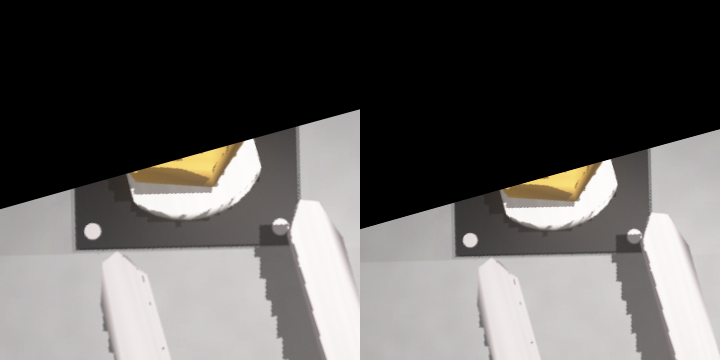

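```bash
cat >> h.py <<'E'
def line_angle(C,I,c,r0=27.5,r1=30.5):
    A=np.arange(-0.1,0.6,.01); v=[]
    for a in A:
        s=[]
        for r in np.arange(r0,r1,.5):
            u=proj(C,[c[0]+r*np.cos(a),c[1]+r*np.sin(a),63]); s.append(cv2.getRectSubPix(I,(1,1),(float(u[0]),float(u[1]))).mean())
        v.append(np.mean(s))
    return A,np.array(v)
E
python3 - <<'E'
from h import *
np.set_printoptions(precision=2,suppress=True)
C0=cal('wrist')
for i in range(3):
    d=np.load('c%d.npz'%(i+1)); c=dict(C0); c['cam_to_world']=d['M']
    A,v=line_angle(c,d['I'],LC[i]); print(i+1,A[int(np.argmin(v))],v[::2].astype(int))
d=np.load('g2.npz'); c=dict(C0); c['cam_to_world']=d['M']
p=np.array(bot.current_tool_pos()); a=.27; R=np.array([[np.cos(a),-np.sin(a)],[np.sin(a),np.cos(a)]])
for X in [(30,0),(50,28),(50,-28),(75,29),(75,-29),(90,29),(90,-29)]:
    w=np.r_[p[:2]+R@np.array(X),82.5]; u=proj(c,w); print(X,u,p_depth(c,d['D'],*u,2))
E
```

```text
1 0.2799999999999998 [228 222 217 212 209 206 204 201 200 200 200 200 200 197 197 200 188 142
  87  80  91 141 192 216 222 225 229 232 236 240 243 246 247 249 250]
2 0.34999999999999976 [242 238 234 229 222 216 210 207 205 202 199 197 196 197 197 195 194 194
 196 192 164 109  82  83 113 154 179 202 218 225 228 233 236 240 243]
3 0.2699999999999998 [223 217 211 206 204 202 199 197 196 196 196 194 191 192 195 193 158 104
  81  83 124 162 196 213 218 223 225 230 235 239 242 244 248 248 249]
(30, 0) [316.   248.53] [ 450.73 -135.81   80.85]
(50, 28) [246.03 201.01] [ 462.69 -103.1    80.92]
(50, -28) [385.97 201.15] [ 477.81 -157.69   80.99]
(75, 29) [239.34 135.52] [486.8  -95.38  80.89]
(75, -29) [392.66 135.67] [ 502.42 -151.83   81.41]
(90, 29) [236.56  92.41] [501.41 -91.42  81.28]
(90, -29) [395.44  92.57] [ 517.08 -147.89   80.92]
```

```bash
cat >> h.py <<'E'
XJ,YJ=78.3,-0.6
def go(c,phi,xs,z,ys=0.,rate=40):
    t=tool_of(c,phi,XJ,YJ,xs,ys); bot.move_linear([t[0],t[1],z],[np.pi,0,phi],rate)
def F(phi):
    f=np.array(bot.current_contact_force()); c,s=np.cos(phi),np.sin(phi)
    return np.array([c*f[0]+s*f[1],-s*f[0]+c*f[1],f[2]])
def insert(c,phi,z,f0,x0=-58,x1=0.,lim=25):
    ys=0.
    for xs in np.arange(x0,x1+.1,2):
        go(c,phi,xs,z,ys); f=F(phi)-f0
        if abs(f[1])>4: ys+=np.clip(f[1]*.08,-.6,.6); go(c,phi,xs,z,ys); 
        if xs>-32 or np.abs(f).max()>4: print(xs,round(ys,2),f.round(1),round(bot.current_finger_gap()*85,1))
        if np.abs(f[:2]).max()>lim: print('STOP'); return False,xs,ys
    return True,xs,ys
E
python3 - <<'E'
from h import *
np.set_printoptions(precision=2,suppress=True)
c=LC[2]; phi=.265
f0=F(phi)
go(c,phi,-60,60); go(c,phi,-60,55,rate=20); print('down',F(phi)-f0); f0=F(phi)
print(insert(c,phi,55,f0))
E
```

```text
down [-0.12 -1.13 -1.18]
-30.0 0.0 [ 0.4  0.4 -1.1] 18.9
-28.0 0.0 [-0.9  0.6 -0.8] 18.8
-26.0 0.0 [-0.1  0.6 -0.9] 19.1
-24.0 0.0 [-0.4  0.6 -0.1] 19.5
-22.0 0.0 [-0.3 -0.2 -0.4] 19.1
-20.0 0.0 [ 0.3  1.7 -1.2] 19.0
-18.0 0.0 [-0.3  1.   1.1] 18.4
-16.0 0.0 [ 0.7  0.8 -0.7] 19.0
-14.0 0.0 [-0.4  1.5 -0.4] 19.0
-12.0 0.0 [ 0.   0.5 -0.4] 18.8
-10.0 0.0 [ 0.4  1.  -0.4] 18.8
-8.0 0.0 [-0.   0.3 -0.7] 19.1
-6.0 0.0 [-0.2  1.3 -0.7] 19.4
-4.0 0.0 [-0.1  1.7 -0.9] 19.0
-2.0 0.0 [-0.2  0.8  0.1] 19.2
0.0 0.0 [-0.2  0.8 -0.7] 19.0
(True, np.float64(0.0), 0.0)
```

```bash
cat >> h.py <<'E'
def swing(c,phi,z,f0,lo=0.0,thr=14):
    while phi>lo:
        phi-=.015; go(c,phi,0,z,rate=30); f=F(phi)-f0
        if phi<.1: print('sw',round(phi,3),f.round(1),np.round(bot.current_ft_torque()[2],2))
        if np.abs(f[:2]).max()>thr: break
    return phi
def release(c,phi):
    bot.move_gripper(1.0); p=bot.current_tool_pos(); bot.move_linear([p[0],p[1],150],rate=120)
def look_nut(c,name=None):
    bot.move_ptp([c[0]-55,c[1],150],[np.pi,0,0]); bot.dwell(.3)
    C,I,D=cap('wrist',name); a,w,cc=nut_angle(C,I,*c); A,v=line_angle(C,I,c)
    print('nut',round(a,3),'w',round(w,1),cc.round(1),'line',round(A[int(np.argmin(v))],2),int(v.min())); return C,I,D,a
E
python3 - <<'E'
from h import *
np.set_printoptions(precision=2,suppress=True)
c=LC[2]; phi=.265; f0=np.array([-.2,-.5,-1.9])
phi=swing(c,phi,55,F(phi)); print(phi)
release(c,phi); C,I,D,a=look_nut(c,'n3')
E
```

```text
sw 0.1 [ 3.1 -4.9 -0.8] -0.24
sw 0.085 [ 3.  -4.1 -0.1] -0.18
sw 0.07 [ 3.5 -4.6 -0.5] -0.22
sw 0.055 [ 3.1 -4.  -0.4] -0.26
sw 0.04 [  5.1 -10.   -2.9] 0.28
sw 0.025 [  5.8 -18.7  -3.2] 0.95
0.024999999999999897
nut 0.82 w 43.9 [ 554.8 -106.4] line 0.12 80
```

View pics/n3.png

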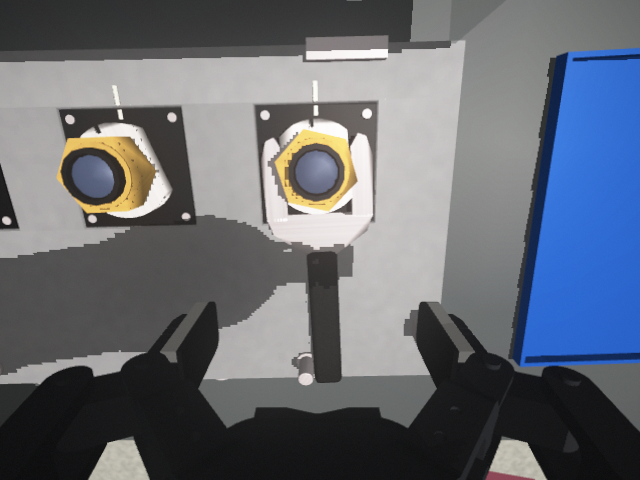

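Spanner is seated on lens 3: jaw around the ring at (317,180), handle against the pin at (306,368). Now the nut.

```bash
cat >> h.py <<'E'
def turn_nut(c,a,z=63.,tot=None,lo=-2.15,hi=-1.1):
    psi=a+np.pi/2
    while psi>hi: psi-=np.pi/3
    cc=c+np.array([0,.6])
    bot.move_ptp([cc[0],cc[1],150],[np.pi,0,psi]); print('psi',round(psi,3),'j6',round(bot.current_joints()[5],2))
    bot.move_linear([cc[0],cc[1],z],rate=60); print('down',np.round(bot.current_contact_force(),1))
    bot.move_gripper(0.,90); print('gap',round(bot.current_finger_gap()*85,1),np.round(bot.current_contact_force(),1),round(bot.current_ft_torque()[2],2))
    t0=bot.current_ft_torque()[2]; p=psi; n=0
    while n<60:
        p-=.04; n+=1
        try: bot.move_linear([cc[0],cc[1],z],[np.pi,0,p],20)
        except bot.IKError: print('IK at',p); break
        t=bot.current_ft_torque()[2]-t0
        if n%5==0: print(round(psi-p,2),round(t,2),np.round(bot.current_contact_force(),1))
        if abs(t)>1.3 and n>8: print('tight?',round(psi-p,3),round(t,2)); break
    return psi-p
def up():
    bot.move_gripper(1.0); p=bot.current_tool_pos(); bot.move_linear([p[0],p[1],150],rate=100)
E
python3 - <<'E'
from h import *
c=LC[2]; print(turn_nut(c,.82)); up(); look_nut(c,'n3b')
E
```

```text
psi -1.798 j6 -0.38
down [-0.2 -0.2  0.4]
gap 42.2 [-3.3  0.6  6.7] 0.14
0.2 -0.16 [-1.7  1.   5.4]
0.4 -0.2 [-2.2  0.4  6. ]
0.6 -0.18 [-2.1  0.5  5.5]
0.8 -0.16 [-1.8  0.7  6.2]
1.0 -0.16 [-2.6  0.2  4.7]
1.2 -0.13 [-2.2  0.4  5.6]
1.4 0.03 [-2.3  0.2  5.2]
tight? 1.48 2.6
1.4800000000000013
nut 0.454 w 44.1 [ 555.2 -106.8] line -0.04 84
```

View pics/n3b.png

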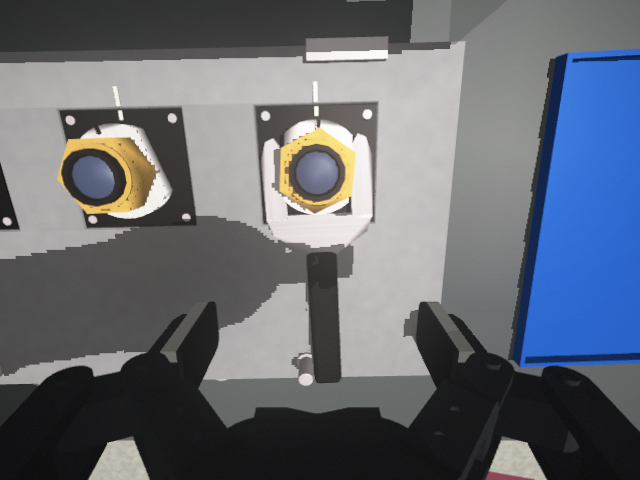

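```bash
cat >> h.py <<'E'
def regrasp(c,phi=.05,zg=54.,xs=0.):
    t=tool_of(c,phi,XJ,YJ,xs); bot.move_ptp([t[0],t[1],130],[np.pi,0,phi]); bot.move_linear([t[0],t[1],zg],rate=60); print('at',np.round(bot.current_contact_force(),1))
    bot.move_gripper(0.,100); f0=F(phi); print('gap',round(bot.current_finger_gap()*85,1),f0.round(1))
    for xs in np.arange(-2,-63,-6):
        go(c,phi,xs,zg+1,rate=60); f=F(phi)-f0
        if np.abs(f).max()>6: print('pull',xs,f.round(1))
    go(c,phi,-62,120,rate=100); print('gap',round(bot.current_finger_gap()*85,1),np.round(bot.current_contact_force(),1))
E
python3 - <<'E'
from h import *
np.set_printoptions(precision=3,suppress=True)
C=cal('wrist'); s=p_plane(C,322,253,64)[:2]; e=p_plane(C,327.5,382,64)[:2]; d=s-e; print(s,e,np.linalg.norm(d),np.arctan2(d[1],d[0]))
phi=np.arctan2(d[1],d[0]); print(s-LC[2],'exp dist 60', tool_of(LC[2],.05,XJ,YJ))
regrasp(LC[2]); 
# next lens
i=1;c=LC[i];phi=.345
go(c,phi,-60,120,rate=120); go(c,phi,-60,75,rate=80); bot.dwell(.3)
C,I,D=cap('wrist','g3'); p=np.array(bot.current_tool_pos()); R=np.array([[np.cos(phi),-np.sin(phi)],[np.sin(phi),np.cos(phi)]])
for X in [(30,0),(75,29),(75,-29),(90,29),(90,-29)]:
    w=np.r_[p[:2]+R@np.array(X),81]; u=proj(C,w); print(X,p_depth(C,D,*u,2))
E
```

```text
[ 496.027 -110.908] [ 386.617 -115.869] 109.52250615108527 0.045315304234927634
[-59.173  -4.008] exp dist 60 [ 476.968 -110.214]
at [ 0.2 -0.2 -0. ]
gap 18.6 [-2.  -1.9  6.2]
pull -2 [ 6. -2. -9.]
pull -8 [ 3.9 -1.3 -8.3]
pull -14 [ 2.4 -1.6 -8.6]
pull -20 [ 2.5 -1.2 -9.9]
pull -26 [ 3.2 -3.  -8.7]
pull -32 [ 3.4 -4.1 -8.9]
pull -38 [ 3.6 -4.8 -9.1]
pull -44 [ 3.9 -4.9 -8.3]
pull -50 [ 4.9 -5.5 -8.3]
pull -56 [ 6.1 -6.1 -8. ]
pull -62 [ 6.8 -7.3 -7.5]
gap 18.7 [-0.7 -1.  -3.6]
(30, 0) [450.037 -13.085  80.37 ]
(75, 29) [482.729  29.616  80.392]
(75, -29) [502.409 -25.149  80.697]
(90, 29) [496.892  34.595  80.877]
(90, -29) [516.595 -20.1    80.476]
```

View pics/g3.png

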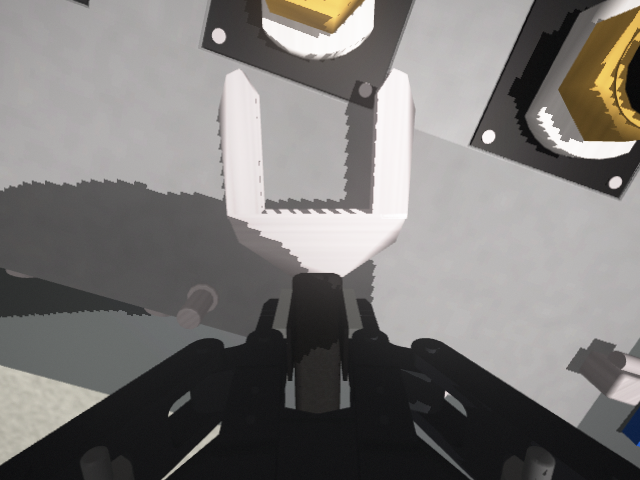

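```bash
sed -i 's/p-=.04; n+=1/p-=.025; n+=1/; s/while n<60/while n<75/; s/n%5==0/n%10==0/; s/abs(t)>1.3 and n>8/abs(t)>.9 and n>12/' h.py
cat >> h.py <<'E'
def seat(c,phi,z=55.3):
    f0=F(phi); go(c,phi,-60,60); go(c,phi,-60,z,rate=20); print('down',(F(phi)-f0).round(1)); f0=F(phi)
    ok,xs,ys=insert(c,phi,z,f0)
    if not ok: return False
    ph=swing(c,phi,z,F(phi)); print('swung',ph); release(c,ph); return True
E
python3 - <<'E'
from h import *
c=LC[1]
if seat(c,.345):
    C,I,D,a=look_nut(c,'n2')
E
```

```text
down [-0.2 -0.  -0.7]
-30.0 0.0 [ 1.2 -0.4  0.4] 18.7
-28.0 0.0 [0.3 0.3 0.2] 18.7
-26.0 0.0 [ 0.9  0.1 -0.3] 19.0
-24.0 0.0 [ 0.5 -0.3  0.1] 18.8
-22.0 0.0 [ 0.3  0.5 -0.2] 18.8
-20.0 0.0 [-0.1  0.3 -0.3] 18.6
-18.0 0.0 [ 0.6  0.5 -0.2] 18.8
-16.0 0.0 [-0.   0.1  0.4] 18.8
-14.0 0.0 [-0.3  0.2 -0.9] 18.6
-12.0 0.0 [-0.3  0.3  0.1] 18.6
-10.0 0.0 [ 0.3 -0.2  0.5] 18.9
-8.0 0.0 [ 0.9 -0.5  0.8] 19.2
-6.0 0.0 [0.6 0.  0.3] 18.8
-4.0 0.0 [ 0.6 -0.5 -0.1] 18.9
-2.0 0.0 [ 0.9 -0.3  0.8] 18.6
0.0 0.0 [ 1.1 -0.7  0.6] 19.0
sw 0.09 [ 2.7 -3.3 -1.2] -0.16
sw 0.075 [ 2.7 -4.5 -0.1] -0.23
sw 0.06 [ 1.6 -3.3 -0.3] -0.17
sw 0.045 [ 2.8 -7.5 -0.3] 0.1
sw 0.03 [  5.7 -13.8  -2.2] 0.69
sw 0.015 [  9.1 -20.8  -2. ] 1.28
swung 0.014999999999999791
nut 0.855 w 43.9 [552.   23.6] line 0.12 79
```

```bash
cat >> h.py <<'E'
def handle_ok(C,D,c,phi=.05):
    R=np.array([[np.cos(phi),-np.sin(phi)],[np.sin(phi),np.cos(phi)]]); r=[]
    for X in [(-70,0),(-70,8),(-70,-8),(-70,16),(-70,-16),(-95,0),(-95,16),(-95,-16)]:
        w=np.r_[c+[0,0]+R@np.array(X),64]; q=p_depth(C,D,*proj(C,w),0); r.append(None if q is None else round(q[2]))
    print('handle z',r)
E
python3 - <<'E'
from h import *
c=LC[1]; print(turn_nut(c,.855)); up(); C,I,D,a=look_nut(c,'n2b'); handle_ok(C,D,c)
E
```

```text
psi -1.763 j6 -0.59
down [ 0.2 -0.5 -0.3]
gap 42.3 [-2.   0.1  5.5] -0.01
0.25 0.12 [-2.5  0.6  5.7]
0.5 0.12 [-1.9  0.2  5.6]
0.75 0.08 [-2.5 -0.4  5.6]
1.0 0.04 [-2.   0.6  6. ]
1.25 0.11 [-1.5 -0.6  4.9]
tight? 1.475 1.47
1.4749999999999948
nut 0.463 w 44.1 [552.1  23.3] line -0.02 81
handle z [65, 63, 64, 49, 50, 63, 49, 50]
```

```bash
python3 - <<'E'
from h import *
np.set_printoptions(precision=2,suppress=True)
regrasp(LC[1]); c=LC[0];phi=.278
go(c,phi,-60,120,rate=120); go(c,phi,-60,75,rate=80); bot.dwell(.3)
C,I,D=cap('wrist','g4'); p=np.array(bot.current_tool_pos()); R=np.array([[np.cos(phi),-np.sin(phi)],[np.sin(phi),np.cos(phi)]])
for X in [(30,0),(75,29),(75,-29),(90,29),(90,-29)]:
    print(X,p_depth(C,D,*proj(C,np.r_[p[:2]+R@np.array(X),81]),2))
# compare picture near jaw with g3 (brightness of the prong, same tool pixels)
G=cv2.imread('pics/g3.png').astype(int); H=I[:,:,::-1].astype(int)
for r in (100,140,180): print(r,[np.where(np.diff((X[r,150:480].min(-1)>200).astype(int)))[0]+150 for X in (G,H)])
if seat(c,phi): C,I,D,a=look_nut(c,'n1'); handle_ok(C,D,c)
E
```

```text
at [-0.3 -0.5 -0.1]
gap 18.2 [-2.3 -0.6  6.6]
pull -2 [ 5.2 -2.3 -7.7]
pull -8 [ 3.6 -1.2 -9.7]
pull -14 [ 1.6  0.2 -8.8]
pull -20 [ 1.6 -0.8 -7.9]
pull -26 [ 2.4 -2.1 -9.6]
pull -32 [ 3.5 -3.3 -9.2]
pull -38 [ 4.5 -5.6 -9.5]
pull -44 [ 4.3 -4.8 -8.1]
pull -50 [ 5.7 -6.3 -8. ]
pull -56 [ 7.  -7.4 -8. ]
pull -62 [ 7.2 -7.9 -7.5]
gap 18.8 [-0.4 -0.2 -3.7]
(30, 0) [444.89 123.75  80.55]
(75, 29) [480.33 164.08  80.72]
(75, -29) [496.31 108.1   80.23]
(90, 29) [494.78 168.19  80.79]
(90, -29) [510.79 112.26  80.4 ]
100 [array([224, 254, 256, 259, 377, 410]), array([224, 259, 377, 410, 438, 441, 442, 443])]
140 [array([224, 261, 375, 410, 449, 462]), array([225, 261, 375, 409])]
180 [array([225, 258, 260, 263, 373, 409]), array([225, 263, 373, 409])]
down [-1.  -0.2 -0.4]
-30.0 0.0 [ 0.9 -0.5 -0.1] 19.0
-28.0 0.0 [ 1.7 -1.2  0.5] 19.0
-26.0 0.0 [1.5 0.5 0.3] 18.6
-24.0 0.0 [ 0.9 -0.4 -0.3] 18.7
-22.0 0.0 [ 1.8 -0.1  0.4] 19.0
-20.0 0.0 [ 1.  -0.2  0.2] 18.7
-18.0 0.0 [ 1.3 -0.2  0.7] 18.9
-16.0 0.0 [1.  0.1 0.8] 18.8
-14.0 0.0 [ 0.6 -0.5  0.1] 18.3
-12.0 0.0 [0.7 0.8 0.5] 18.5
-10.0 0.0 [1.3 0.5 0.6] 19.1
-8.0 0.0 [ 2.  -0.1  0.7] 19.1
-6.0 0.0 [ 1.4 -0.1  1.1] 18.9
-4.0 0.0 [ 1.  -0.3  0.3] 18.7
-2.0 0.0 [2.2 0.4 0.6] 18.7
0.0 0.0 [1.8 0.2 0.9] 18.6
sw 0.098 [ 0.2 -3.3 -0.3] -0.15
sw 0.083 [ 1.3 -2.9 -0.3] -0.17
sw 0.068 [ 0.5 -3.9 -0.7] -0.13
sw 0.053 [ 1.1 -3.8 -0.5] -0.12
sw 0.038 [ 2.7 -8.7 -0.4] 0.4
sw 0.023 [  5.6 -14.1   0.2] 1.05
swung 0.022999999999999896
nut 0.524 w 44.0 [549.  153.4] line 0.13 82
handle z [63, 63, 63, 50, 49, 64, 49, 51]
```

```bash
python3 - <<'E'
from h import *
c=LC[0]; print(turn_nut(c,.524)); up(); C,I,D,a=look_nut(c,'n1b'); handle_ok(C,D,c)
for i in (1,2): look_nut(LC[i])
E
```

```text
psi -2.094 j6 -1.14
down [ 0.4 -0.4  0.4]
gap 42.2 [-1.5 -0.7  5.1] -0.12
0.25 0.15 [-1.6  0.3  6. ]
0.5 0.11 [-1.7  0.6  6.5]
0.75 0.18 [-2.   0.2  6.3]
1.0 0.12 [-2.   0.2  5.2]
tight? 1.125 1.08
1.124999999999996
nut 0.463 w 44.0 [549.  153.3] line -0.03 84
handle z [64, 62, 63, 50, 49, 62, 49, 49]
nut 0.48 w 44.9 [551.8  23.3] line -0.02 81
nut 0.471 w 44.8 [ 554.7 -106.8] line -0.01 83
```

All three are locked, with lines within about 0.06 rad of the mark. Next: return the spanner to the tray and look.

```bash
python3 - <<'E'
from h import *
regrasp(LC[0]); d=np.load('sp.npy'); a=d[3]; g=d[4:6]
p=bot.current_tool_pos(); bot.move_linear([p[0],p[1],170],rate=100)
bot.move_ptp([g[0],g[1],170],[np.pi,0,a]); print('gap',bot.current_finger_gap()*85)
bot.move_linear([g[0],g[1],60],rate=100); bot.dwell(.2)
C,I,D=cap('wrist')
G=cv2.imread('pics/g3.png').astype(int); H=I[:,:,::-1].astype(int)
for r in (140,180): print(r,[np.where(np.diff((X[r,150:480].min(-1)>200).astype(int)))[0]+150 for X in (G,H)])
bot.move_linear([g[0],g[1],10],rate=40); print(np.round(bot.current_contact_force(),1))
bot.move_gripper(1.0); bot.move_linear([g[0],g[1],200],rate=100); 
bot.move_ptp([430,-380,220],[np.pi,0,0]); bot.dwell(.3); cap('wrist','t2'); cap('side','s2')
q=bot.place_of('side','cover_edge'); print(q[:2], bot.current_t())
E
```

```text
at [0.9 0.6 0.2]
gap 18.9 [-3.2 -0.6  7.9]
pull -2 [ 5.9 -2.1 -7.8]
pull -8 [  3.3   0.9 -10.7]
pull -14 [  2.4   1.3 -10.6]
pull -20 [  2.5   1.7 -11.9]
pull -26 [  2.9   0.2 -10.8]
pull -32 [  1.8  -0.1 -11. ]
pull -38 [  2.   -0.  -11.4]
pull -44 [  1.1  -1.1 -10.7]
pull -50 [  2.8  -2.7 -10.2]
pull -56 [ 4.  -4.9 -9.9]
pull -62 [ 4.4 -5.1 -9.2]
gap 18.5 [ 0.3  0.5 -3.6]Traceback (most recent call last):
  File "<stdin>", line 4, in <module>
IndexError: index 1 is out of bounds for axis 0 with size 1
```

```bash
python3 - <<'E'
from h import *
d=np.load('sp.npy'); a=d[2]; g=d[3:5]; print(a,g,bot.current_tool_pos())
bot.move_ptp([g[0],g[1],170],[np.pi,0,a]); print('gap',bot.current_finger_gap()*85)
bot.move_linear([g[0],g[1],60],rate=100); bot.dwell(.2)
C,I,D=cap('wrist')
G=cv2.imread('pics/g3.png').astype(int); H=I[:,:,::-1].astype(int)
for r in (140,180): print(r,[np.where(np.diff((X[r,150:480].min(-1)>200).astype(int)))[0]+150 for X in (G,H)])
bot.move_linear([g[0],g[1],10],rate=40); print(np.round(bot.current_contact_force(),1))
bot.move_gripper(1.0); bot.move_linear([g[0],g[1],200],rate=100); 
bot.move_ptp([430,-380,220],[np.pi,0,0]); bot.dwell(.3); cap('wrist','t2'); cap('side','s2')
q=bot.place_of('side','cover_edge'); print(q[:2], bot.current_t())
E
```

```text
0.08724699447831083 [ 489.67473632 -378.23176683] [408.29746104 146.10933319 169.30884466]
gap 18.635558282965864
140 [array([224, 261, 375, 410, 449, 462]), array([223, 260, 375, 410])]
180 [array([225, 258, 260, 263, 373, 409]), array([224, 262, 373, 409])]
[ 0.5 -0.5 -2.2]
[{'position': [376.0, 122.7], 'score': 0.73}] 158.75
```

View pics/s2.png

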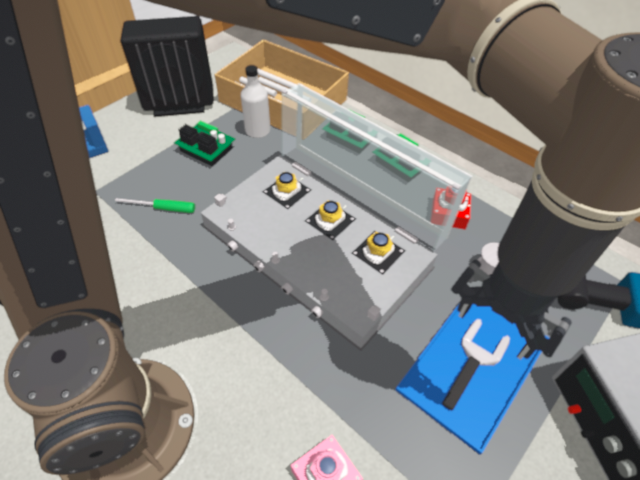

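The spanner is back in the tray at (470,365), and the cover is still upright. Next: shut the cover from behind with closed fingers.

```bash
python3 - <<'E'
from h import *
H=np.array([622.2,25.2]); ex=np.array([np.cos(BY),np.sin(BY)])
def T(q,d,s=150):
    x=-s*np.cos(q)+(58.5+11*abs(np.sin(q))+d)*np.sin(q); z=s*np.sin(q)+(58.5+11*abs(np.sin(q))+d)*np.cos(q)
    w=H+ex*x; return [w[0],w[1],50+z]
S=T(1.8,0); S[0]+=22; print(S)
Q=[([S[0],S[1],320],0),(S,0),(T(1,0),0),(T(0,0),0)]
for p,r in Q:
    k=bot.solve_ik(p,[np.pi,0,r]); print(np.round(p,0),None if k is None else np.round(k,2))
bot.move_gripper(0.0,40)
bot.move_ptp([600,-250,320],[np.pi,0,0]); bot.move_ptp([S[0],S[1],320],[np.pi,0,0])
bot.move_linear(S,rate=100); f0=np.array(bot.current_contact_force()); print('f0',f0.round(1),bot.current_t())
for q in np.arange(1.8,.25,-.1):
    bot.move_linear(T(q,0),rate=100); f=np.array(bot.current_contact_force())-f0; print(round(q,2),f.round(1))
    if np.abs(f).max()>35: print('stop'); break
print(bot.current_t(),bot.current_tool_pos()); cap('side','s3')
E
```

```text
[np.float64(745.6482727231254), np.float64(27.838249603171715), np.float64(180.351959654062)]
[746.  28. 320.] [ 0.3   0.45  0.34  0.   -1.47  1.27]
[746.  28. 180.] [ 0.3   0.5   0.12  0.   -1.19  1.27]
[598.  25. 213.] [ 0.37  0.25 -0.19  0.   -1.13  1.2 ]
[472.  21. 108.] [ 0.46  0.15 -0.59  0.   -0.83  1.11]
f0 [-0.6  0.2 -0.1] 163.1917
1.8 [0.6 0.5 0. ]
1.7 [ 0.6 -0.3  0.4]
1.6 [ 1.3 -0.4  0.4]
1.5 [1.  0.3 0.8]
1.4 [0.4 0.5 0.1]
1.3 [-0.1 -0.3 -0.3]
1.2 [-0.  -0.4  0. ]
1.1 [1.9 0.6 0.6]
1.0 [-0.2  0.3 -0. ]
0.9 [ 1.  -0.6  0.3]
0.8 [ 1.1 -0.4 -0.1]
0.7 [0.9 0.1 0.1]
0.6 [ 1.7 -0.3  0.9]
0.5 [0.6 0.  0.7]
0.4 [1.1 0.3 0.7]
0.3 [ 0.4 -0.   1. ]
168.35 [497.28404971  21.91579571 153.42003284]
```

View pics/s3.png

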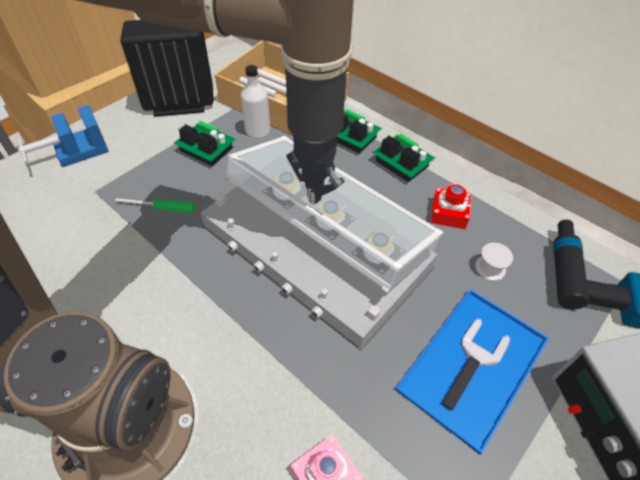

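The cover has followed to about 0.3 rad, with its front edge near (310,200). Now push it home.

```bash
python3 - <<'E'
from h import *
H=np.array([622.2,25.2]); ex=np.array([np.cos(BY),np.sin(BY)])
f0=np.array(bot.current_contact_force()); pk=0
def at(x,z,r=40):
    w=H+ex*x; bot.move_linear([w[0],w[1],z],rate=r); return np.array(bot.current_contact_force())-f0
for q in (.2,.12): print(q,at(-150,50+150*np.sin(q)+58).round(1))
for z in np.arange(124,100,-1.5):
    f=at(-150,z); print(z,f.round(1)); pk=max(pk,f[2])
    if f[2]>60 or (pk>8 and z<107 and f[2]>20): break
p=bot.current_tool_pos(); bot.move_linear([p[0],p[1],230],rate=120)
bot.dwell(.2); C,I,D=cap('side','s4')
for x in (-170,-150,-100,-50):
    w=np.r_[H+ex*x+[0,40],106]; print(x,p_depth(C,D,*proj(C,w)))
print(bot.current_t(),bot.current_contact_force())
E
```

```text
0.2 [-1.3 -0.1 -0.1]
0.12 [-1.8 -0.2 -0.3]
124.0 [-1.5 -0.3  0.8]
122.5 [-1.2 -0.1  0.4]
121.0 [-1.4 -0.4  0.6]
119.5 [-0.8 -0.2 -0.3]
118.0 [-1.3  0.1  0.2]
116.5 [-2.5  0.7 -0.3]
115.0 [-4.8  1.1  9.1]
113.5 [-8.8  1.4 14.4]
112.0 [-10.1   3.3  14.9]
110.5 [-7.1  2.5  8.3]
109.0 [-1.5 -0.3  1.3]
107.5 [-1.1 -0.2  0. ]
106.0 [-2.3  0.3  2.3]
104.5 [-8.2  0.7 18.3]
103.0 [-14.5   2.4  34.7]
-170 [451.149554    59.57492791 107.92319821]
-150 [473.0258518   62.10688866 104.71495009]
-100 [522.47464407  62.82616362 105.64109161]
-50 [572.09259546  63.79397832 106.16822948]
174.9417 [-0.84392097 -0.34355248  0.12355054]
```

View pics/s4.png

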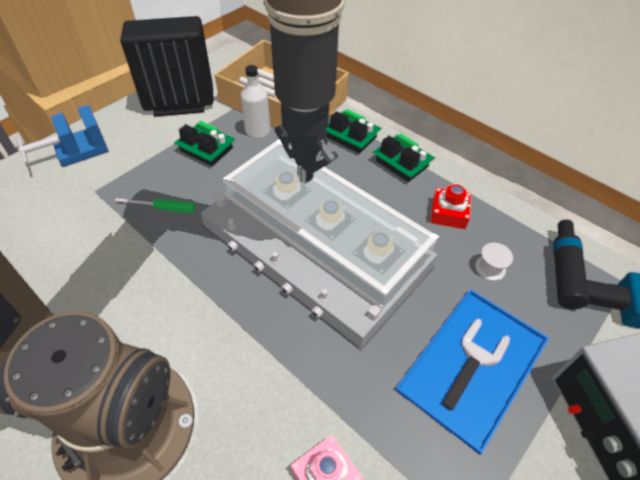

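The force rose to 15 N, dropped to zero at the click, then met a solid stop. The panel now measures 105–106 mm high and level, so the cover is snapped shut. The spanner is in the tray and the robot is clear.

```bash
python3 -c "
from station import bot
print(bot.hand_in())"
```

```text
the job is handed in; nothing more can be done
None
```

The job is handed in, with no verdict returned: by my measurements all three lenses are locked within about 0.07 rad of their marks, the spanner lies flat in its tray, the cover is snapped shut, and the other things on the bench look unmoved.

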